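# Fit the ball-head centre column to the empty tripod

### The job

One of the two small tabletop tripods on the counter still has an empty collar. Take the centre column with the ball head out of the wooden rack and lower its rod down through that empty collar until its shoulder rests fully on the collar, without letting it drop in. Leave the other two columns standing in the rack.

Things in the scene. Friction and masses are not known exactly. Their poses are not given: they have to be found in the camera images.
- ball_column_head (a point): Ball-head column, loose, 0.25 kg, upright in any hole of the rack. Point on its axis in an upright aluminium barrel (40 mm across, from 26 mm below to 18 above the point; grip here), 32 mm above the underside of the shoulder disc (54 mm across, 6 thick). Under it a rod 16 mm across, 90 long, end tapered to 6. Steel ball and screw on top, to 42 mm above the point. z up; round, so turn about z is free.
- tripod_collar (a point): Centre of the mouth of the empty collar, level with its flat rim, 120 mm above the table; z up. Collar: upright black tube, outside 58 mm, bore 32 (8 mm to spare round the rod), 30 long, open below, on three short legs on a fixed board 150 mm across. The other tripod is alike but has a flat-topped column in it, up to 167 mm above the table; either may be on the left.
- block_column_head (a point): Bystander column in the rack: middle of its square aluminium head, 38 mm wide with a 44 mm plate on top, top 36 mm above the point. z up. The rack is a fixed plywood board, top 100 mm above the table, with three 28 mm holes in a row 95 mm apart; the row runs along y, turned by up to 15 degrees. The columns' shoulders rest on the board.
- plate_column_head (a point): Bystander column in the rack: middle of its round flat aluminium head, 60 mm across and 9 mm thick, on a thin neck; top 13 mm above the point. z up.
Mind the look-alikes: they are no part of the job. What is shaped like the part that bears ball_column_head but orange or red is not meant. What is shaped like the part that bears tripod_collar but pink is not meant.

How it is judged:
At the end, for the whole second after the job is handed in: The ball-head column stands upright (within 8 degrees) in the empty tripod's collar, its axis within 12 mm of the collar's, its shoulder down on the collar's rim (within 5 mm), and stays so (horizontal distance between ball_column_head and tripod_collar below 0.012 m and z of ball_column_head in the frame of tripod_collar between 0.026 and 0.037 m and angle between ball_column_head's own z axis and vertical below 0.14 rad); the robot touches nothing.
It fails at once if the ball-head column is let go above the collar while its shoulder is still more than 30 mm short of the rim (horizontal distance between ball_column_head and tripod_collar below 0.03 m and z of ball_column_head in the frame of tripod_collar above 0.062 m and contact force between the fingers and ball_column below 0.05 N).
It fails at once if the square-headed column is shifted by more than 30 mm or tipped by more than 20 degrees (distance of block_column_head from where it was at the start of the episode above 0.03 m or angle between block_column_head's own z axis and vertical above 0.35 rad).
It fails at once if the flat-plate column is shifted by more than 30 mm or tipped by more than 20 degrees (distance of plate_column_head from where it was at the start of the episode above 0.03 m or angle between plate_column_head's own z axis and vertical above 0.35 rad).
It also fails if it takes over 48 s, if anything falls off the work surface, if the arm or the gripper's body presses on something with over 40 N, if the wrist force passes 120 N, or if a joint passes its speed limit or range.

### The arm

A 6-joint arm with a two-finger parallel gripper is mounted at the origin on the work surface. World frame = base frame: x ahead of the robot, y to its left, z up, the work surface at z = 0. Lengths are in m, angles in rad, forces in N, time in s.
With the tool pointing down it reaches from about 0.325 to 0.9 m from the base axis. Payload 6.1 kg.
Tool frame: the origin (TCP) lies where the fingers leave the gripper's body, on its centre line; the fingertips stand 70 mm ahead of it and the grasp point (between the pads) lies 51 mm ahead of it; z points along the fingers, y is the direction in which the jaws open and shut (so a half turn about z gives the same grasp; the last joint's range is limited). The gripper opens to 87 mm and grips with 3 to 60 N. Pads are 19 mm wide; open, the fingers measure 117 mm over their backs; the gripper's body (75 mm by 190 mm) begins 51 mm behind the grasp point.
Start: joints at [1.177, 0.22, 1.526, -0, 1.395, -0.126], TCP at [0.165, 0.603, 0.292] pointing down, gripper open.
Joint ranges: [-2.98, 2.98], [-0.91, 2.08], [0.09, 2.57], [-1.24, 4.39], [0.2, 2.65], [-2.68, 2.68]. Speed limits (rad/s): [2.57, 2.57, 3.01, 3.14, 3.14, 3.14].

### API

Orientations are given as a unit quaternion [x, y, z, w].
In Python, from rig import ctrl, cams, cut_out gives the robot as it stands.
- The arm moves only by the shell command python3 -m creep 'ROWS'. ROWS is JSON, a list that holds one entry, the list of rows, each a list of 7 numbers: the turn, a rotation vector about the world's x, y, z in degrees, then the shift along the world's x, y, z in m, then the finger opening in m, from 0 to 0.087. A call has 1 to 5 rows; each row is the pose to reach, as a shift and turn from the pose commanded when the call began; what a row does not reach only later rows make up. A row lasts 1/8 s, in which the tool goes at most 62.5 mm and 10.7 degrees, less where a joint would pass 70% of its speed; a pose out of reach is approached as far as the arm can. A call with a gripper value outside its range is refused whole. The fingers move at their own pace and stop on an object; the grip force is fixed at half the most. Time passes only in rows, so rows that repeat a pose let the fingers close. It gives the time, the measured TCP pose, the force and the opening at its end, in the units of the state.
- ctrl.get_state(): the state, without advancing time (a new reading comes with each control period).
- cams.grab_frame(name): name is "side" or "top" or "wrist"; returns a dict with "pixels" (400x640x3 uint8, blue, green, red), "range_z" (400x640 float32, m along the optical axis (not along the pixel's ray), 0 where there is no reading), "fov_y" (degrees; the focal length in pixels is half the picture's height over the tangent of half this angle, whatever the lens; pixels are square), "cx", "cy" (the principal point, pixels), "position" and "attitude" of the camera in the world. Camera axes: x right, y up, looking along -z (the intrinsics and any distortion apply to the point x, -y, -z); pixel columns grow to the right and rows downward; lengths in m; the calibration is good to about 2 mm. A picture is of the moment at which its call begins.
- ctrl.sign_off(): hands the job in, once; it reports no verdict.
Trained networks look in the newest picture that a camera, given by its name, has taken for a name from the list of things; names that differ only in an ending like _2 or _b are one class to them, and where a whole thing is asked for, a point or a joint stands for the part that bears it (a point fixed in the world has none). Each returns a list of dicts, best first, with "conf" (0 to 1); they miss things now and then, are a little off and sometimes report something else, mostly with a low value. They report only what shows in the picture. A call takes as long as a camera call. They do not tell look-alikes from the thing itself.
- cut_out(thing, camera): "pixels" (400x640 bool, what is visible of it) and "xy" ([column, row] in pixels, amid what is visible of it).
The state is a dict: "time_s": time; "q": joint angles; "dq": joint speeds; "joint_torque": joint torques, N m; "position": TCP position; "orientation": TCP orientation; "ft_force": force on the tool from outside, world axes, zero at the start; "moment": the same for the moment, N m; "grip_width": finger opening in m.
Only numpy, scipy, OpenCV 4.12 (cv2) and the standard library are available. Lean on these libraries where they do the work, as an engineer would, in place of code of your own. Each camera call takes 0.05 s, during which the arm holds its last target. There are 200 camera calls.

## Working session

There is one attempt and no reset: what is moved stays moved. The work goes in short steps, Python scripts to look and compute and a shell command to move; the robot and the scene stay as the last step left them, time stands still between calls to the robot, and variables do not carry over. Pictures are saved under pics/ and viewed, about 8 in all and at most 12, crops included, and the job is handed in when it is done.

```bash
mkdir -p pics; ls; cat > h.py <<'E'
import numpy as np,cv2
from rig import ctrl,cams,cut_out
from scipy.spatial.transform import Rotation as R
def cloud(f):
    h,w=f["range_z"].shape;fl=h/2/np.tan(np.radians(f["fov_y"])/2)
    v,u=np.mgrid[:h,:w];z=f["range_z"]
    P=np.stack([(u-f["cx"])/fl*z,-(v-f["cy"])/fl*z,-z],-1)
    a=np.array(f["attitude"]);M=R.from_quat(a).as_matrix() if a.size==4 else a.reshape(3,3)
    W=P@M.T+np.array(f["position"]);W[z<=0]=np.nan
    return W
E
python3 - <<'E'
from h import *
for n in("top","side"):
    f=cams.grab_frame(n);print(n,{k:v for k,v in f.items() if k not in("pixels","range_z")})
    cv2.imwrite(f"pics/{n}0.png",f["pixels"]);W=cloud(f);np.save(n+"0.npy",W)
    for t in("ball_column_head","tripod_collar","block_column_head","plate_column_head"):
        for d in cut_out(t,n):
            p=W[d["pixels"]];p=p[~np.isnan(p[:,0])]
            print(t,round(d["conf"],2),np.round(d["xy"]),d["pixels"].sum(),np.median(p,0).round(3) if len(p) else None,np.percentile(p,[2,98],axis=0).round(3).tolist() if len(p) else None)
E
```

```text
pics
top {'fov_y': 54.26293915005964, 'cx': 324.48931013958065, 'cy': 197.9886087248846, 'position': array([0.17830315, 0.01758847, 1.19982835]), 'attitude': array([-0.07686595,  0.08630468,  0.72307496, -0.68103284])}
ball_column_head 0.75 [240. 165.] 327 [0.533 0.225 0.139] [[0.516, 0.206, 0.099], [0.559, 0.259, 0.169]]
ball_column_head 0.6 [227. 208.] 282 [0.42  0.268 0.138] [[0.404, 0.252, 0.093], [0.444, 0.292, 0.159]]
ball_column_head 0.52 [259. 208.] 292 [0.411 0.184 0.137] [[0.393, 0.166, 0.092], [0.44, 0.21, 0.159]]
tripod_collar 0.88 [442. 251.] 1896 [ 0.26  -0.34   0.014] [[0.197, -0.415, 0.008], [0.33, -0.284, 0.122]]
tripod_collar 0.86 [359. 192.] 1714 [ 0.463 -0.108  0.013] [[0.406, -0.179, 0.007], [0.54, -0.046, 0.122]]
block_column_head 0.91 [206. 171.] 359 [0.524 0.319 0.152] [[0.505, 0.299, 0.102], [0.552, 0.346, 0.158]]
plate_column_head 0.82 [275. 159.] 365 [0.552 0.133 0.14 ] [[0.53, 0.107, 0.101], [0.581, 0.161, 0.144]]
side {'fov_y': 51.01763812177701, 'cx': 321.11203375264074, 'cy': 208.2669939996869, 'position': array([ 0.21524387, -0.73187372,  0.95514034]), 'attitude': array([ 0.36200117, -0.05237729, -0.11650775,  0.92338384])}
ball_column_head 0.85 [305. 176.] 396 [0.418 0.177 0.108] [[0.397, 0.163, -0.003], [0.443, 0.258, 0.155]]
ball_column_head 0.6 [305. 149.] 269 [0.423 0.262 0.126] [[0.406, 0.252, -0.001], [0.484, 0.422, 0.157]]
ball_column_head 0.52 [340. 154.] 274 [0.538 0.214 0.13 ] [[0.522, 0.202, 0.101], [0.562, 0.233, 0.166]]
tripod_collar 0.92 [351. 266.] 2224 [ 0.469 -0.132  0.012] [[0.409, -0.185, 0.005], [0.535, -0.054, 0.12]]
tripod_collar 0.64 [294. 370.] 3382 [ 0.263 -0.369  0.012] [[0.199, -0.416, 0.007], [0.332, -0.3, 0.12]]
block_column_head 0.74 [332. 136.] 315 [0.528 0.311 0.135] [[0.508, 0.295, 0.101], [0.557, 0.336, 0.156]]
plate_column_head 0.65 [357. 172.] 396 [0.557 0.126 0.136] [[0.532, 0.105, -0.001], [0.646, 0.29, 0.142]]
```

```bash
python3 - <<'E'
import cv2
a=cv2.imread("pics/top0.png")[90:330,170:490]; cv2.imwrite("pics/top0c.png",cv2.resize(a,None,fx=2.5,fy=2.5,interpolation=cv2.INTER_CUBIC))
a=cv2.imread("pics/side0.png");cv2.imwrite("pics/side0c.png",cv2.resize(a[100:400,200:520],None,fx=2,fy=2,interpolation=cv2.INTER_CUBIC))
E
```

```text
(no output)
```

View pics/top0c.png

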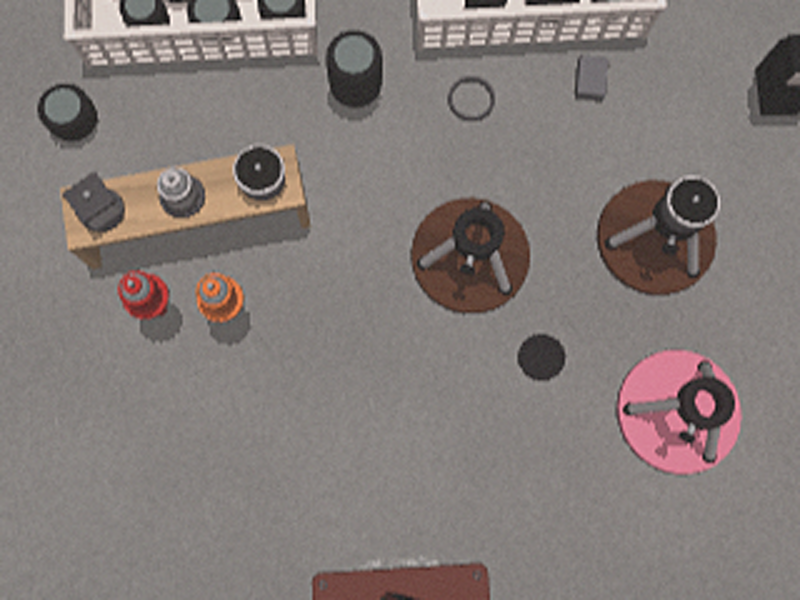

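View pics/side0c.png

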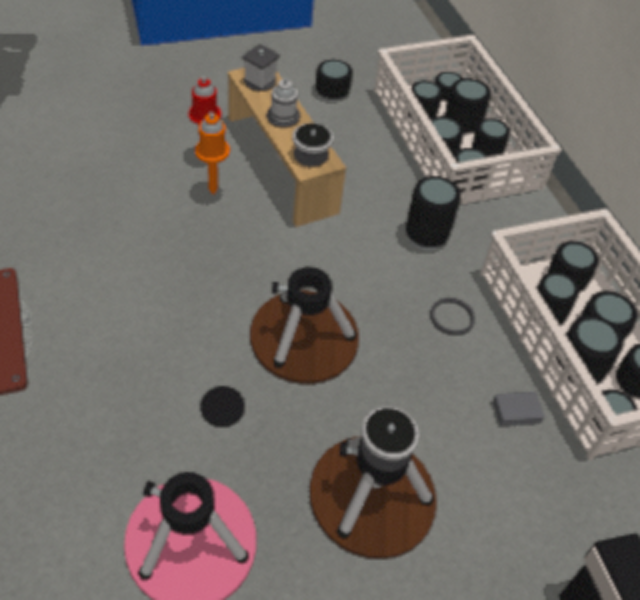

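Candidates for the column (top image): aluminium in the rack's middle hole (240,165), red (227,208) and orange (259,208). I choose the aluminium one. For the collar: brown empty (359,192), brown occupied (447,170) and pink (442,251). I choose the brown empty one. Now I'll fit both axes.

```bash
cat >> h.py <<'E'
from scipy.optimize import least_squares
def near(W,c,r,z0,z1):
    p=W[(W[...,2]>z0)&(W[...,2]<z1)&(np.hypot(W[...,0]-c[0],W[...,1]-c[1])<r)];return p
def circ(p,r,c):  # known-radius circle
    return least_squares(lambda x:np.hypot(p[:,0]-x[0],p[:,1]-x[1])-r,c,loss="soft_l1",f_scale=.002).x
def annulus(p,c,ro=.029,ri=.016):
    f=lambda x:(lambda d:np.maximum(d-ro,0)+np.maximum(ri-d,0))(np.hypot(p[:,0]-x[0],p[:,1]-x[1]))
    return least_squares(f,c,diff_step=1e-3).x
E
python3 - <<'E'
from h import *
s=ctrl.get_state();print(s["time_s"],s["position"],R.from_quat(s["orientation"]).as_matrix().round(3).tolist(),s["ft_force"])
for n in("top","side"):
    W=np.load(n+"0.npy")
    p=near(W,(.535,.222),.04,.111,.147);print(n,"barrel",len(p),circ(p,.02,[.535,.222]).round(4))
    p=near(W,(.535,.222),.015,.155,.2);print(" ball",len(p),p.mean(0).round(4),p[:,2].max())
    c=np.array([.47,-.11])
    for _ in range(2):
        p=near(W,c,.045,.114,.126)
        c=annulus(p,p[:,:2].mean(0))
    print(" collar",len(p),c.round(4),p.mean(0).round(4),np.median(p[:,2]))
    for nm,c0,z in(("block",(.524,.319),.15),("plate",(.552,.133),.135)):
        p=near(W,c0,.04,z,.2);print(nm,p.mean(0).round(4),p[:,2].max())
    p=near(W,(.538,.222),.2,.095,.1035);print(" board",len(p),np.median(p[:,2]))
E
```

```text
0.5 [0.16537229 0.60270634 0.29221759] [[-0.964, 0.265, -0.0], [0.265, 0.964, -0.0], [0.0, -0.0, -1.0]] [-0.41823554  0.9651591  -0.26214229]
top barrel 67 [0.5424 0.2303]
 ball 63 [0.5376 0.2258 0.1628] 0.17595838075306847
 collar 224 [ 0.4709 -0.1115] [ 0.473  -0.1125  0.1198] 0.11967017438804384
block [0.5298 0.3243 0.1539] 0.16355249768969204
plate [0.5562 0.135  0.14  ] 0.1505035467924114
 board 1492 0.09969591050831339
side barrel 122 [0.5437 0.2288]
 ball 41 [0.5404 0.2234 0.1621] 0.1720664966345562
 collar 239 [ 0.4757 -0.116 ] [ 0.4754 -0.1171  0.1181] 0.11833148962933959
block [0.5317 0.3206 0.1527] 0.1590896140013448
plate [0.558  0.1304 0.1386] 0.1469199460342444
 board 810 0.0984144802176467
```

```bash
python3 -m creep '[[[0,0,-6.7,0.038,-0.037,0,0.087],[0,0,-13.3,0.076,-0.075,0,0.087],[0,0,-20,0.113,-0.112,0,0.087],[0,0,-26.6,0.151,-0.149,0,0.087],[0,0,-33.3,0.189,-0.187,0.0,0.087]]]' && python3 -m creep '[[[0,0,-6.7,0.038,-0.037,0,0.087],[0,0,-13.3,0.076,-0.075,0,0.087],[0,0,-20,0.113,-0.112,0,0.087],[0,0,-26.6,0.151,-0.149,0,0.087],[0,0,-33.3,0.189,-0.187,0.0,0.087]]]' && python3 -m creep '[[[0,0,0,0,0,0,0.087],[0,0,0,0,0,0,0.087]]]'
python3 - <<'E'
from h import *
s=ctrl.get_state();print(s["time_s"],s["position"],R.from_quat(s["orientation"]).as_matrix().round(3).tolist(),s["ft_force"])
f=cams.grab_frame("wrist");W=cloud(f);np.save("w1.npy",W);print(f["position"],f["fov_y"])
cv2.imwrite("pics/w1.png",f["pixels"])
p=near(W,(.543,.229),.04,.111,.147);print("barrel",len(p),circ(p,.02,[.543,.229]).round(4))
p=near(W,(.543,.229),.03,.155,.2);print("ball",len(p),p.mean(0).round(4),p[:,2].max())
for d in cut_out("ball_column_head","wrist"):
    q=W[d["pixels"]];print(d["conf"],d["xy"],np.nanpercentile(q,[5,50,95],axis=0).round(3).tolist())
E
```

```text
time_s: 1.12
position: [0.3554, 0.4145, 0.2925]
orientation: [0.413, 0.911, 0.0, 0.0]
ft_force: [0.5, 0.8, 0.3]
grip_width: 0.087
time_s: 1.75
position: [0.5445, 0.2274, 0.2925]
orientation: [0.657, 0.754, 0.0, 0.0]
ft_force: [0.3, 0.7, 0.3]
grip_width: 0.087
time_s: 2.0
position: [0.5431, 0.2288, 0.2921]
orientation: [0.656, 0.755, -0.0, -0.0]
ft_force: [-0.3, -0.1, 0.1]
grip_width: 0.0872
2.0 [0.54312562 0.22876915 0.29206707] [[-0.14, 0.99, -0.001], [0.99, 0.14, 0.0], [0.0, -0.001, -1.0]] [-0.30767303 -0.0931416   0.13838336]
[0.53155854 0.31004288 0.38362304] 64.85229631798862
barrel 485 [0.5429 0.2296]
ball 1006 [0.5425 0.2325 0.1623] 0.17384461639719398
0.97 [127.1, 148.8] [[0.292, 0.196, 0.014], [0.33, 0.232, 0.038], [0.386, 0.285, 0.048]]
0.79 [225.8, 96.3] [[0.376, 0.243, 0.023], [0.437, 0.304, 0.038], [0.469, 0.338, 0.048]]
0.7 [315.4, 199.0] [[0.523, 0.219, 0.104], [0.542, 0.239, 0.149], [0.563, 0.252, 0.166]]
```

View pics/w1.png

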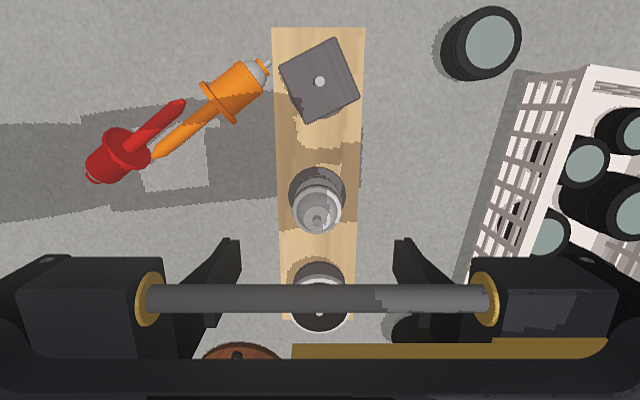

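The wrist view shows the aluminium ball column at (316,205), between the block (320,80) and plate (320,310) columns. The barrel fit agrees with the estimate, at (0.543,0.2296). The red and orange decoys, which had been standing free, have toppled; they are clear of the path. Descending now.

```bash
python3 -m creep '[[[0,0,0,0,0.001,-0.03,0.087],[0,0,0,0,0.001,-0.06,0.087],[0,0,0,0,0.001,-0.085,0.087],[0,0,0,0,0.001,-0.1,0.087],[0,0,0,0,0.001,-0.107,0.087]]]' && python3 -m creep '[[[0,0,0,0,0,0,0.087],[0,0,0,0,0,0,0.06],[0,0,0,0,0,0,0.03],[0,0,0,0,0,0,0.03],[0,0,0,0,0,0,0.03]]]' && python3 -m creep '[[[0,0,0,0,0,0,0.03],[0,0,0,0,0,0,0.03]]]'
```

```text
time_s: 2.72
position: [0.5428, 0.2304, 0.1847]
orientation: [0.655, 0.755, -0.0, -0.0]
ft_force: [-0.2, -0.6, 0.7]
grip_width: 0.0871
time_s: 3.35
position: [0.5435, 0.2297, 0.1854]
orientation: [0.656, 0.755, 0.0, 0.0]
ft_force: [0.0, -0.3, -0.5]
grip_width: 0.0549
time_s: 3.6
position: [0.5433, 0.2297, 0.1852]
orientation: [0.656, 0.755, -0.0, -0.0]
ft_force: [0.9, 0.1, 0.4]
grip_width: 0.0396
```

```bash
python3 -m creep '[[[0,0,0,0,0,0,0.03],[0,0,0,0,0,0,0.03],[0,0,0,0,0,0.01,0.03],[0,0,0,0,0,0.03,0.03],[0,0,0,0,0,0.06,0.03]]]' && python3 -m creep '[[[0,0,0,0,0,0.03,0.03],[0,0,0,0,0,0.06,0.03],[0,0,0,0,0,0.09,0.03],[0,0,0,0,0,0.11,0.03],[0,0,0,0,0,0.12,0.03]]]'
python3 - <<'E'
from h import *
f=cams.grab_frame("side");cv2.imwrite("pics/s2.png",cv2.resize(f["pixels"][0:300,180:500],None,fx=2,fy=2))
E
```

```text
time_s: 4.22
position: [0.543, 0.2296, 0.2461]
orientation: [0.656, 0.755, -0.001, -0.0]
ft_force: [1.3, -1.4, -1.5]
grip_width: 0.0395
time_s: 4.85
position: [0.5437, 0.2298, 0.3673]
orientation: [0.656, 0.755, 0.001, 0.001]
ft_force: [0.7, 0.1, -3.0]
grip_width: 0.0393
```

View pics/s2.png

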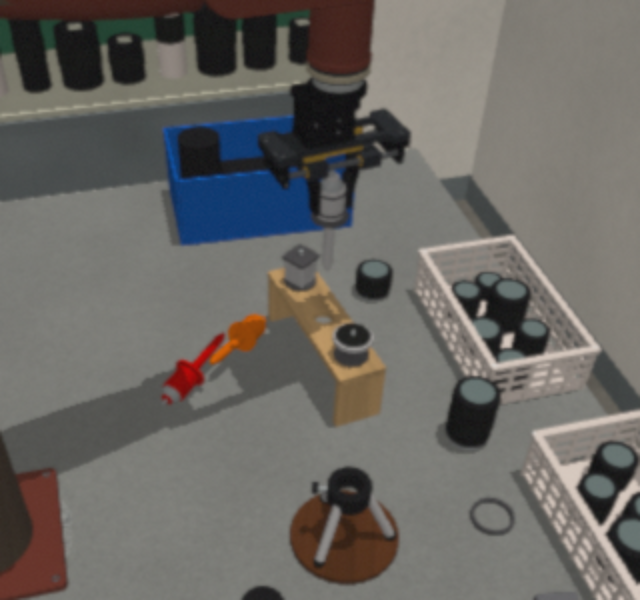

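The column hangs upright in the gripper (crop about (330,200)), and the block and plate columns still stand. Next I'll carry it to just above the collar and re-measure both.

```bash
python3 -m creep '[[[0,0,0,-0.007,-0.034,0,0.03],[0,0,0,-0.014,-0.069,0,0.03],[0,0,0,-0.021,-0.103,0,0.03],[0,0,0,-0.028,-0.137,0,0.03],[0,0,0,-0.035,-0.172,0,0.03]]]' && python3 -m creep '[[[0,0,0,-0.008,-0.04,0,0.03],[0,0,0,-0.016,-0.08,0,0.03],[0,0,0,-0.024,-0.12,0,0.03],[0,0,0,-0.031,-0.152,0,0.03],[0,0,0,-0.035,-0.172,0.0,0.03]]]' && python3 -m creep '[[[0,0,0,0,0,-0.01,0.03],[0,0,0,0,0,-0.02,0.03],[0,0,0,0,0,-0.02,0.03],[0,0,0,0,0,-0.02,0.03]]]'
cat > m.py <<'E'
from h import *
s=ctrl.get_state();T=s["position"];print(s["time_s"],T,s["grip_width"])
for n in("top","side","wrist"):
    f=cams.grab_frame(n);W=cloud(f);cv2.imwrite(f"pics/{n}3.png",f["pixels"])
    c=np.array([.4733,-.1138])
    for _ in range(2):
        p=near(W,c,.045,.114,.126);
        if len(p)<20:break
        c=annulus(p,p[:,:2].mean(0))
    print(n,"collar",len(p),c.round(4))
    zg=T[2]-.051-.002 # expected point z
    for nm,r,a,b in(("barrel",.02,-.024,.016),("shoulder",.027,-.032,-.027),("rod",.008,-.115,-.036)):
        p=near(W,T[:2],.04,zg+a,zg+b)
        if len(p)>15:print("  ",nm,len(p),circ(p,r,T[:2]).round(4))
    p=near(W,T[:2],.015,zg-.11,zg-.036)
    if len(p)>30:
        for lo in(-.11,-.073):
            q=p[(p[:,2]>zg+lo)&(p[:,2]<zg+lo+.037)]
            if len(q)>10:print("   rod part",lo,circ(q,.008,T[:2]).round(4))
E
python3 m.py
```

```text
time_s: 5.52
position: [0.5076, 0.0567, 0.3639]
orientation: [0.656, 0.755, -0.001, -0.001]
ft_force: [0.1, -0.1, -1.6]
grip_width: 0.0393
time_s: 6.15
position: [0.4725, -0.1156, 0.364]
orientation: [0.656, 0.755, -0.0, -0.001]
ft_force: [-0.1, 0.8, -2.0]
grip_width: 0.0395
time_s: 6.65
position: [0.4735, -0.1136, 0.3451]
orientation: [0.655, 0.755, -0.0, -0.0]
ft_force: [-0.2, -0.4, -2.0]
grip_width: 0.039
6.65 [ 0.4734784  -0.11360303  0.34505764] 0.03902623326071301
top collar 0 [ 0.4733 -0.1138]
side collar 243 [ 0.4759 -0.116 ]
   barrel 320 [ 0.473  -0.1146]
   shoulder 69 [ 0.4732 -0.1119]
   rod 104 [ 0.4744 -0.1144]
   rod part -0.11 [ 0.4744 -0.1144]
   rod part -0.073 [ 0.4742 -0.1145]
wrist collar 1358 [ 0.4756 -0.1132]
   barrel 3544 [ 0.4736 -0.1136]
   shoulder 620 [ 0.4743 -0.1166]
   rod 95 [ 0.4738 -0.114 ]
   rod part -0.11 [ 0.4738 -0.114 ]
```

```bash
python3 -m creep '[[[0,0,0,0.0015,-0.0005,-0.02,0.03],[0,0,0,0.0015,-0.0005,-0.04,0.03],[0,0,0,0.0015,-0.0005,-0.06,0.03],[0,0,0,0.0015,-0.0005,-0.075,0.03],[0,0,0,0.0015,-0.0005,-0.08,0.03]]]' && python3 -m creep '[[[0,0,0,0,0,-0.01,0.03],[0,0,0,0,0,-0.02,0.03],[0,0,0,0,0,-0.03,0.03],[0,0,0,0,0,-0.04,0.03],[0,0,0,0,0,-0.045,0.03]]]'
python3 - <<'E'
from h import *
f=cams.grab_frame("side");W=cloud(f);cv2.imwrite("pics/s4.png",cv2.resize(f["pixels"][150:350,250:450],None,fx=3,fy=3))
s=ctrl.get_state();T=s["position"];print(T,s["ft_force"])
E
```

```text
time_s: 7.42
position: [0.4746, -0.1146, 0.2644]
orientation: [0.656, 0.755, -0.0, -0.001]
ft_force: [-0.6, 0.6, -1.8]
grip_width: 0.0397
time_s: 8.05
position: [0.4746, -0.1147, 0.2193]
orientation: [0.656, 0.755, -0.0, -0.001]
ft_force: [0.5, -0.1, -2.9]
grip_width: 0.0392
[ 0.47441054 -0.11462737  0.21891678] [-0.06490299  0.31772479 -2.93909957]
```

View pics/s4.png

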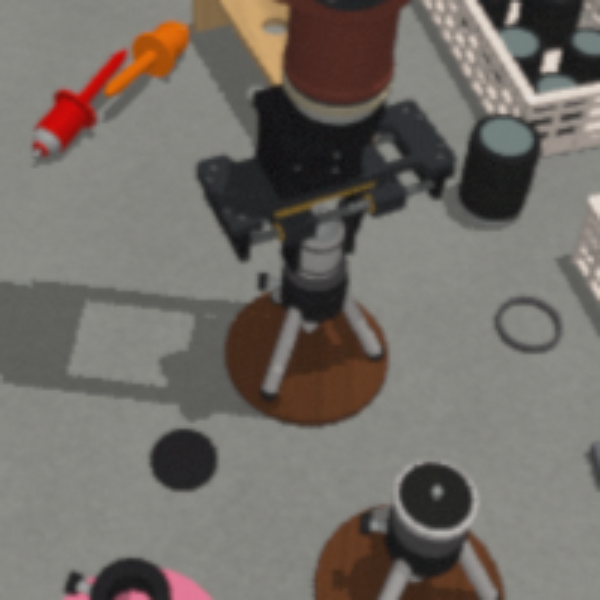

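The rod is through the collar (crop about (315,290)), with its tip showing below, and there is no side force. I'll lower the last stretch gently until it touches.

```bash
python3 -m creep '[[[0,0,0,0,0,-0.003,0.03],[0,0,0,0,0,-0.006,0.03],[0,0,0,0,0,-0.009,0.03],[0,0,0,0,0,-0.011,0.03],[0,0,0,0,0,-0.011,0.03]]]' && python3 -m creep '[[[0,0,0,0,0,-0.001,0.03],[0,0,0,0,0,-0.002,0.03],[0,0,0,0,0,-0.002,0.03]]]'
```

```text
time_s: 8.72
position: [0.4748, -0.1147, 0.2091]
orientation: [0.656, 0.755, -0.0, -0.0]
ft_force: [-0.1, -0.3, -2.1]
grip_width: 0.0395
time_s: 9.1
position: [0.4748, -0.1148, 0.2072]
orientation: [0.656, 0.755, -0.0, -0.0]
ft_force: [0.3, 0.1, -1.5]
grip_width: 0.0392
```

```bash
python3 -m creep '[[[0,0,0,0,0,-0.001,0.03],[0,0,0,0,0,-0.001,0.03]]]' && python3 -m creep '[[[0,0,0,0,0,-0.001,0.03],[0,0,0,0,0,-0.001,0.03]]]'&& python3 -m creep '[[[0,0,0,0,0,-0.001,0.03],[0,0,0,0,0,-0.001,0.03]]]'
```

```text
time_s: 9.35
position: [0.4748, -0.1148, 0.2061]
orientation: [0.656, 0.755, -0.0, -0.0]
ft_force: [-0.4, -0.3, -2.0]
grip_width: 0.0393
time_s: 9.6
position: [0.4749, -0.1148, 0.2052]
orientation: [0.656, 0.755, -0.0, -0.0]
ft_force: [0.9, -0.4, -2.3]
grip_width: 0.0392
time_s: 9.85
position: [0.4749, -0.1148, 0.2052]
orientation: [0.656, 0.755, -0.0, -0.0]
ft_force: [-3.4, 0.8, 5.4]
grip_width: 0.0393
```

It made contact at TCP z 0.205, as predicted. Releasing, then straight up.

```bash
python3 -m creep '[[[0,0,0,0,0,0.0005,0.05],[0,0,0,0,0,0.0005,0.087],[0,0,0,0,0,0.0005,0.087],[0,0,0,0,0,0.0005,0.087],[0,0,0,0,0,0.0005,0.087]]]' && python3 -m creep '[[[0,0,0,0,0,0,0.087],[0,0,0,0,0,0.02,0.087],[0,0,0,0,0,0.05,0.087],[0,0,0,0,0,0.09,0.087],[0,0,0,0,0,0.12,0.087]]]' && python3 -m creep '[[[0,0,0,0,0.04,0.01,0.087],[0,0,0,0,0.08,0.02,0.087],[0,0,0,0,0.1,0.02,0.087],[0,0,0,0,0.1,0.02,0.087]]]'
python3 - <<'E'
from h import *
for n in("side","top","wrist"):
    f=cams.grab_frame(n);W=cloud(f);np.save(n+"5.npy",W);cv2.imwrite(f"pics/{n}5.png",f["pixels"])
    if n=="side":cv2.imwrite("pics/s5.png",cv2.resize(f["pixels"][100:350,220:500],None,fx=2.4,fy=2.4))
    c=[.475,-.1145];print(n)
    for nm,r,a,b in(("barrel",.02,.129,.167),("barrel lo",.02,.129,.145),("barrel hi",.02,.148,.167),("shoulder side",.027,.1215,.1245),("collar",.029,.095,.117)):
        p=near(W,c,.04,a,b)
        if len(p)>15:print(" ",nm,len(p),circ(p,r,c).round(4))
    p=near(W,c,.03,.17,.25)
    if len(p):print(" top z",np.percentile(p[:,2],98).round(4))
    p=near(W,c,.03,.121,.131)
    if len(p):print(" shoulder top z",np.median(p[:,2]).round(4))
    for nm,c0,z in(("block",(.53,.32),.15),("plate",(.557,.133),.135)):
        p=near(W,c0,.04,z,.2)
        if len(p):print(" ",nm,p.mean(0).round(4))
print(ctrl.get_state()["position"])
E
```

```text
time_s: 10.48
position: [0.4749, -0.1148, 0.2047]
orientation: [0.656, 0.755, 0.0, -0.0]
ft_force: [-0.4, -0.2, -0.2]
grip_width: 0.081
time_s: 11.1
position: [0.4751, -0.1149, 0.3265]
orientation: [0.656, 0.755, 0.0, 0.001]
ft_force: [0.5, -0.7, -0.5]
grip_width: 0.0873
time_s: 11.6
position: [0.4748, -0.0137, 0.3449]
orientation: [0.655, 0.756, 0.0, 0.0]
ft_force: [0.3, -0.1, -0.5]
grip_width: 0.0873
side
  barrel 165 [ 0.4758 -0.1154]
  barrel lo 63 [ 0.4758 -0.1157]
  barrel hi 91 [ 0.4758 -0.1152]
  shoulder side 65 [ 0.4779 -0.1129]
  collar 144 [ 0.4756 -0.1142]
 top z 0.1921
 shoulder top z 0.1244
  block [0.509  0.325  0.1529]
  plate [0.5561 0.1301 0.1385]
top
  barrel 38 [ 0.4742 -0.1147]
  barrel lo 16 [ 0.474  -0.1154]
  barrel hi 19 [ 0.4743 -0.1142]
  collar 23 [ 0.4749 -0.1138]
 top z 0.1935
 shoulder top z 0.1257
  block [0.5296 0.3242 0.1542]
  plate [0.557  0.1394 0.1405]
wrist
  barrel 665 [ 0.475  -0.1148]
  barrel lo 269 [ 0.475  -0.1147]
  barrel hi 344 [ 0.475  -0.1148]
  shoulder side 231 [ 0.4753 -0.118 ]
  collar 455 [ 0.4747 -0.1133]
 top z 0.1934
 shoulder top z 0.1247
  plate [0.5574 0.1347 0.1394]
[ 0.47484349 -0.01540036  0.34453314]
```

View pics/s5.png

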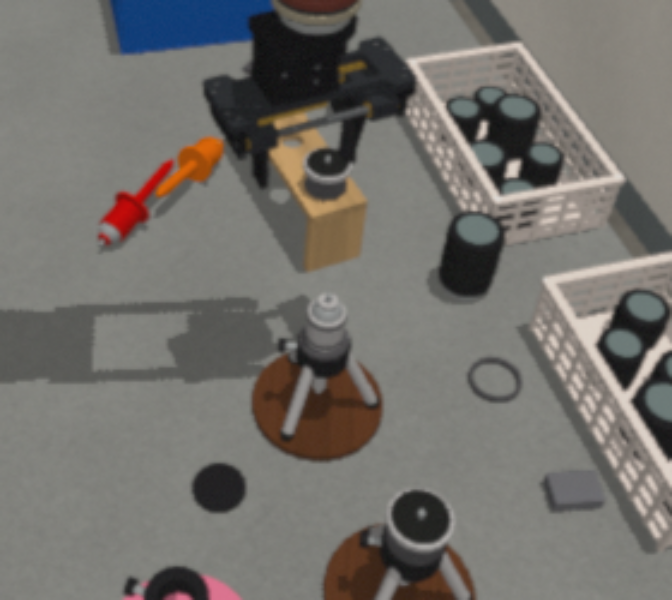

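The column stands upright and seated at crop (325,335). Its top is at about 0.193 m (0.194 expected) and the axis offset is under 2 mm. The arm is clear, so I'm handing in.

```bash
python3 -c "
from rig import ctrl
ctrl.sign_off()"
```

```text
the job is handed in; nothing more can be done
```

I took the aluminium ball-head column from the rack's middle hole and lowered it through the empty brown tripod's collar. I released it only once the wrist force showed the shoulder on the rim, and handed in at about 12 s.

- **Seating:** the last checks on three cameras put the column axis within about 2 mm of the collar's. It is upright to within a couple of degrees, and its top is at 0.192–0.194 m (0.194 m expected when fully seated).
- **Shoulder-disc fit:** the sparse fits to the disc's edge were 3–5 mm off the barrel fits. I put that down to noise, because the barrel and collar fits agreed.
- **Other columns:** the plate and block columns still stand in the rack. In the final side view the gripper partly hid the block column, so that one reading was about 20 mm off. The top view showed it unmoved.
- **Decoys:** the red and orange columns had fallen over by the time of my first wrist picture. I felt no contact force during that move, so they probably toppled on their own, but I did not confirm it.

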